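Scan the code on the boxed valve with the hand scanner

ROBOT

A 7-joint arm with a two-finger parallel gripper is mounted at the origin on a cart in front of the work surface, level with it; the furniture and walls round the work are solid. World frame = base frame: x ahead of the robot, y to its left, z up, the work surface at z = 0. Lengths are in m, angles in rad, forces in N, time in s.
With the tool pointing down it reaches from about 0.4 to 0.85 m from the base axis. Payload 4.5 kg.
Tool frame: the origin (TCP) lies at the very end of the fingers, on their centre line; the grasp point (between the pads) lies 19 mm behind it; z points along the fingers, y is the line along which they close (so a half turn about z gives the same grasp; the last joint's range is limited). The gripper opens to 88 mm and grips with 3 to 60 N. Pads are 18 mm wide; open, the fingers measure 123 mm over their backs; the gripper's body (75 mm by 187 mm) begins 45 mm behind the grasp point.
Start: joints at [-1.071, 0.689, -0.195, 1.565, 0.157, 0.902, -0.215], TCP at [0.281, 0.558, 0.239] pointing down, gripper open.
Joint ranges: [-3.01, 3.01], [-0.46, 2.08], [-1.47, 1.51], [0.13, 2.56], [-1, 4.14], [0.04, 2.09], [-2.66, 2.66]. Speed limits (rad/s): [2.57, 2.57, 3.14, 3.14, 3.14, 3.14, 3.14].

INTERFACE

Orientations are given as a unit quaternion [x, y, z, w].
In Python, from plant import r gives the robot as it stands. The module is installed in compiled form; this text tells all that it offers.
- The arm moves only by the tool step_arm, never from a script. Its argument "increments" is a list of rows, each a list of 2 entries, a list of its own where there are three numbers: the shift along the world's x, y, z in cm, then the turn, a rotation vector about the world's x, y, z in degrees. A call has exactly 10 rows; each row shifts and turns the commanded pose from where the row before left it; what a row does not reach is not made up. A row lasts 1/10 s, in which the tool goes at most 50 mm and 8.59 degrees, less where a joint would pass 70% of its speed; a pose out of reach is approached as far as the arm can. A call is refused whole if a number of a shift passes 5 or a number of a turn 8.59, either way. A call with a gripper value outside its range is refused whole. "fingers" is the opening, from 0 (shut) to 1 (fully open), set as the call begins (left out, the last holds). The fingers move at their own pace and stop on an object; "grip_force" is the grip in N (left out, the last holds). Time passes only in rows, so rows that do not move let the fingers close, or fill a call up. It gives the time, the measured TCP pose, the force, the opening and the grip force at its end, in the units of the state.
- r.get_state(): the state, without advancing time (a new reading comes with each control period).
- r.snapshot(name): name is "side" or "top" or "wrist"; returns (picture, depth): 400x640x3 uint8, red, green, blue; 400x640 float32, m along the optical axis (not along the pixel's ray), 0 where there is no reading.
- r.calibration(name): a dict with "fov_y" (degrees; the focal length in pixels is half the picture's height over the tangent of half this angle, whatever the lens; pixels are square), "cx", "cy" (the principal point, pixels), "R" (3x3) and "t" (3): a world point X has camera coordinates R X + t. Camera axes: x right, y down, z forward; pixel columns grow to the right and rows downward; lengths in m; the calibration is good to about 2 mm. A picture is of the moment at which its call begins: read the wrist's pose just before it. calibration takes no time and is no camera call; for the wrist camera it gives the pose at the moment of the call.
- r.finish_job(): hands the job in; it is judged then, once.
The state is a dict: "clock": time; "q": joint angles; "qd": joint speeds; "joint_torque": joint torques, N m; "tool_pos": TCP position; "eef_rot": TCP orientation; "contact_force": force on the tool from outside, world axes, zero at the start; "moment": the same for the moment, N m; "opening": opening from 0.0 (shut) to 1.0 (fully open); "finger_force": force on a finger pad.
Only numpy, scipy, OpenCV 4.12 (cv2) and the standard library are available. Lean on these libraries where they do the work, as an engineer would, in place of code of your own. Each camera call takes 0.05 s, during which the arm holds its last target. There are 200 camera calls.

TASK

The fitter wants the boxed valve booked out: read the square code on the front of the small white card box with the hand scanner. Lift the tape measure that hides the code off the manual and stand it upright on the bare worktop or the drainer, then take the scanner by its handle with the trigger squeezed, aim it roughly square at the middle of the code from about 12 cm away and hold it dead still for a good second; then lay it gently, flat, in its charging tray and let go. Leave the box, manual, mug, cup, jug and soap bottle where they are.

Things in the scene. Friction and masses are not known exactly. Their poses are not given: they have to be found in the camera images.
- scanner: grey pistol-shaped hand scanner with black nose, butt and trigger, 220 g, lying on its side, 44 mm thick. Origin on its underside, below the beam; z up as it lies, x along the beam, handle to -y. Head x -50 to +84, y -25 to +27 mm. Handle x -19 to +15, y -22 to -75, z 7 to 37; then it leans back to a butt, x -35 to +11, y -104 to -130. Grip handle and trigger together, along x
- grip (a point): point on the scanner between trigger face and handle back, at x 3, y -44, z 22 mm in its frame; trigger face 22 mm ahead of it (+x), handle back 22 mm behind it (-x). Fingers up to 22 mm wide that close here along x squeeze the trigger; there are 11 mm between such a finger and the head
- lens (a point): middle of the scanner's window at x 84.5, y 1, z 22 mm in its frame, same axes: the beam leaves it along +x
- scanner_mid (a point): middle of the scanner's outline on its underside, at x 20, y -52, z 0 mm in its frame
- trigger (a joint): scanner trigger, a 26 mm long, 18 mm wide black slide on the front of the handle: 0 out, 0.005 m fully squeezed; it springs out by itself. 1.5 N start it, 6 N squeeze it fully. The scanner reads while it is squeezed beyond 3.5 mm
- charging_tray: fixed black tray with a grey rim and rubber floor, 190 (x) x 216 (y) mm, rim 16 mm high and 7 mm thick, inner floor 6 mm above the worktop. Origin under its middle
- valve_box: small white card box, 350 g, 52 (x) x 98 (y) x 63 mm high, standing on the manual; origin in the middle of its underside, the code on its -x face
- code (a point): middle of the square code sticker (44 mm, code 34 mm) on the box's upright -x face, 32 mm above the box's underside; the face looks along the box's -x
- manual: yellow-covered booklet lying flat, 173 (x) x 246 (y) x 20 mm; origin in the middle of its underside. Box and tape measure stand on it
- tape_measure: pocket tape measure standing on its edge, 160 g, 34 (x, its flat sides) x 67 (y) x 60 mm high; origin in the middle of its underside. Grip it across its flat sides, along x
- mug_blue: blue mug, 94 mm high; origin on its underside, bowl of 82 mm diameter centred 15 mm to +y, handle reaching 56 mm to -y. May stand left of the manual's front or right of the manual
- soap_bottle: tall dish soap bottle, 46 (x) x 76 (y) x 237 mm high, origin in the middle of its underside. May stand left of the manual's front or right of the manual
- jug_small: small white jug, 84 x 139 x 86 mm high, on the drainer; origin on its underside, everything within 72 mm of it. The drainer, left of the manual, is a flat ribbed plate 2 mm below the worktop with a rim 6 mm above the plate, flat about x 0.475 to 0.83, y 0.10 to 0.45 m in the world; nothing else stands on it, the tap's spout hangs over its far left end
- cup_white: low white cup, 95 x 120 x 62 mm high, in front of the manual; origin on its underside, bowl of 96 mm diameter centred 12 mm to +y, handle reaching 60 mm to -y
Not all that is in view belongs to the job. What is shaped like the tape_measure but orange or turquoise is not meant.

How it is judged:
On the way:
1. code read: trigger squeezed, window 7 to 17 cm from the code, beam within 14 mm of its middle and 28 degrees of square, tape measure out of the beam, scanner still, for 1 s (value of joint trigger above 0.0035 m and x of code in the frame of lens between 0.07 and 0.17 m and y of code in the frame of lens between -0.014 and 0.014 m and z of code in the frame of lens between -0.014 and 0.014 m and angle between the x axis of scanner and the x axis of valve_box, either way round below 0.49 rad and (y of tape_measure in the frame of lens above 0.05 m or y of tape_measure in the frame of lens below -0.05 m or x of tape_measure in the frame of lens below -0.02 m or x of tape_measure in the frame of lens above 0.25 m or z of tape_measure in the frame of lens below -0.08 m) and linear speed of scanner below 0.02 m/s and angular speed of scanner below 0.15 rad/s), for 1 s.
At the end, for the whole second after the job is handed in: the scanner lies flat and still on the floor of its charging tray (its middle within 30 mm of the tray's middle in x and y, not on the rim), trigger out; the tape measure stands upright (within 7 degrees) and still on the bare worktop or the drainer, off the manual (x of scanner_mid in the frame of charging_tray between -0.03 and 0.03 m and y of scanner_mid in the frame of charging_tray between -0.03 and 0.03 m and height (world z) of scanner below 0.011 m and angle between scanner's own z axis and vertical below 0.08 rad and linear speed of each of scanner, tape_measure below 0.02 m/s and value of joint trigger below 0.001 m and height (world z) of tape_measure between -0.01 and 0.012 m and angle between tape_measure's own z axis and vertical below 0.12 rad); the robot touches nothing.
It fails at once if the valve box or the manual is shifted by more than 15 mm (distance of any of valve_box, manual from where it was at the start of the episode above 0.015 m).
It fails at once if the mug, cup, jug or soap bottle is shifted by more than 20 mm or tipped (distance of any of mug_blue, soap_bottle, jug_small, cup_white from where it was at the start of the episode above 0.02 m or angle between any of mug_blue, soap_bottle, jug_small, cup_white's own z axis and vertical above 0.25 rad).
It fails at once if the tape measure is tipped over (angle between tape_measure's own z axis and vertical above 0.8 rad).
It fails at once if the scanner or the tape measure is dropped (falls free faster than 0.5 m/s) ((contact force between the fingers and scanner below 0.3 N and linear speed of scanner above 0.5 m/s) or (contact force between the fingers and tape_measure below 0.3 N and linear speed of tape_measure above 0.5 m/s)).
It also fails if it takes over 72 s, if anything falls off the work surface, if the arm or the gripper's body presses on something with over 40 N, if the wrist force passes 120 N, or if a joint passes its speed limit or range.

## Working session

There is one attempt and no reset: what is moved stays moved. The work goes in short steps, Python scripts to look and compute and a tool call to move; the robot and the scene stay as the last step left them, time stands still between calls to the robot, and variables do not carry over. Pictures are saved under pics/ and viewed, at most 10 in all, crops included, and the job is handed in when it is done.

Besides the shell and the picture viewer there is one more tool, called after ">>>" by a JSON object that holds its "op" and its "data". step_arm: Moves the arm, as the interface text tells. Its arguments: {"type":"object","properties":{"increments":{"type":"array","items":{"type":"array"}},"fingers":{"type":"number"},"grip_force":{"type":"number"}},"required":["increments"]}

```bash
mkdir -p pics; cat > h.py <<'E'
import numpy as np, cv2
from plant import r
def snap(n,f):
    c=r.calibration(n); p,d=r.snapshot(n); cv2.imwrite('pics/%s.png'%f,p[:,:,::-1]); np.savez('pics/%s.npz'%f,p=p,d=d,R=c['R'],t=c['t'],k=[200/np.tan(np.radians(c['fov_y']/2)),c['cx'],c['cy']]); return p,d,c
def load(f): return np.load('pics/%s.npz'%f)
def cloud(f):
    z=load(f); k=z['k']; d=z['d']; v,u=np.mgrid[0:400,0:640]
    X=np.stack([(u-k[1])*d/k[0],(v-k[2])*d/k[0],d],-1)
    W=(X-z['t'])@z['R']; W[d<=0]=np.nan; return z['p'],W
E
python3 - <<'E'
from h import *
for n in ('top','side','wrist'):
    p,d,c=snap(n,n+'0'); print(n,c['fov_y'],np.round(c['t'],3), np.round(-np.array(c['R']).T@c['t'],3))
s=r.get_state(); print(s['tool_pos'],s['eef_rot'],s['contact_force'])
a=cv2.imread('pics/top0.png')
cv2.imwrite('pics/t0.png',a)
E
```

```text
top 46.86056553096383 [-0.064  0.573  1.46 ] [ 0.312 -0.053  1.538]
side 53.26204208929508 [0.58  0.08  0.987] [0.612 0.865 0.442]
wrist 66.0322408162125 [-0.624 -0.039  0.389] [0.217 0.59  0.383]
[0.28054376 0.55793509 0.23809783] [ 2.30779001e-01  9.73005919e-01 -7.23694278e-04 -1.06367101e-04] [-0.23686966  0.65589157 -0.16097125]
```

View pics/top0.png

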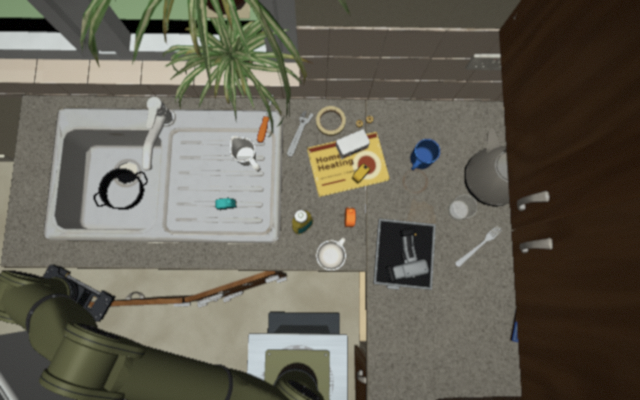

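View pics/side0.png

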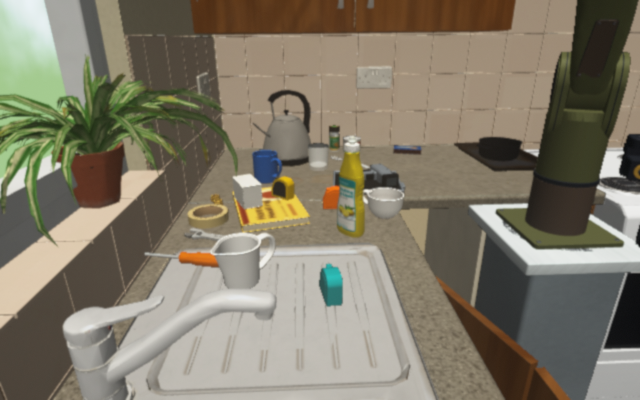

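The top view shows three candidate tape measures: yellow/black on the manual at (360,173), orange at (350,216) and turquoise at (225,203). By the description it is the yellow/black one. The box is at (353,142), and the scanner lies in the tray at (405,258). Next is a close crop to check the choice, plus measurements.

```bash
python3 - <<'E'
from h import *
p,W=cloud('top0')
a=cv2.imread('pics/top0.png')[120:300,280:480]
cv2.imwrite('pics/crop0.png',cv2.resize(a,None,fx=3.3,fy=3.3,interpolation=cv2.INTER_CUBIC))
for n,u,v in [('tape',360,173),('box',353,142),('man',325,160),('scanhead',410,270),('handle',408,245),('tray',390,240),('tray',425,280),('cup',331,254),('soap',302,215),('mug',425,153),('jug',243,150),('orange',350,217),('turq',226,203),('counter',330,215)]: print(n,np.round(W[v,u],3))
def rep(n,m):
    q=W[m]; q=q[~np.isnan(q[:,0])]; rc=cv2.minAreaRect((q[:,:2]*1000).astype(np.float32)); print(n,len(q),rc,np.round(np.percentile(q[:,2],[5,95]),3))
v,u=np.mgrid[0:400,0:640]
hsv=cv2.cvtColor(p,cv2.COLOR_RGB2HSV)
box=(u>330)&(u<375)&(v>125)&(v<160)&(W[...,2]>.07)&(W[...,2]<.095); rep('box',box)
tp=(u>340)&(u<375)&(v>158)&(v<190)&(W[...,2]>.06)&(W[...,2]<.095); rep('tape',tp)
man=(u>300)&(u<395)&(v>130)&(v<200)&(W[...,2]>.01)&(W[...,2]<.028); rep('man',man)
tr=(u>365)&(u<445)&(v>210)&(v<295)&(W[...,2]>.012)&(W[...,2]<.08); rep('tray',tr)
sc=(u>383)&(u<430)&(v>225)&(v<283)&(W[...,2]>.03)&(W[...,2]<.08); rep('scan',sc)
sc=(u>383)&(u<430)&(v>225)&(v<283)
E
```

```text
tape [ 0.665 -0.196  0.078]
box [ 0.766 -0.173  0.09 ]
man [ 0.723 -0.083  0.019]
scanhead [ 0.356 -0.357  0.052]
handle [ 0.436 -0.354  0.046]
tray [ 0.454 -0.301  0.013]
tray [ 0.325 -0.415  0.008]
cup [ 0.406 -0.106  0.007]
soap [ 0.501 -0.015  0.24 ]
mug [ 0.754 -0.425  0.013]
jug [0.76  0.199 0.   ]
orange [ 0.523 -0.165  0.059]
turq [0.564 0.239 0.055]
counter [ 0.537 -0.102 -0.002]
box 493 ((769.1710205078125, -172.62136840820312), (55.331634521484375, 99.51193237304688), 24.698205947875977) [0.078 0.089]
tape 173 ((670.650390625, -199.40472412109375), (33.59980392456055, 58.05377960205078), 51.568748474121094) [0.064 0.083]
man 2859 ((714.861572265625, -157.54327392578125), (226.16473388671875, 313.8031005859375), 0.3747069537639618) [0.015 0.026]
tray 1637 ((412.68695068359375, -343.78692626953125), (203.76406860351562, 281.6911926269531), 86.53436279296875) [0.013 0.053]
scan 1014 ((408.5308837890625, -339.4613342285156), (155.38172912597656, 134.65771484375), 15.157296180725098) [0.036 0.053]
```

View pics/crop0.png

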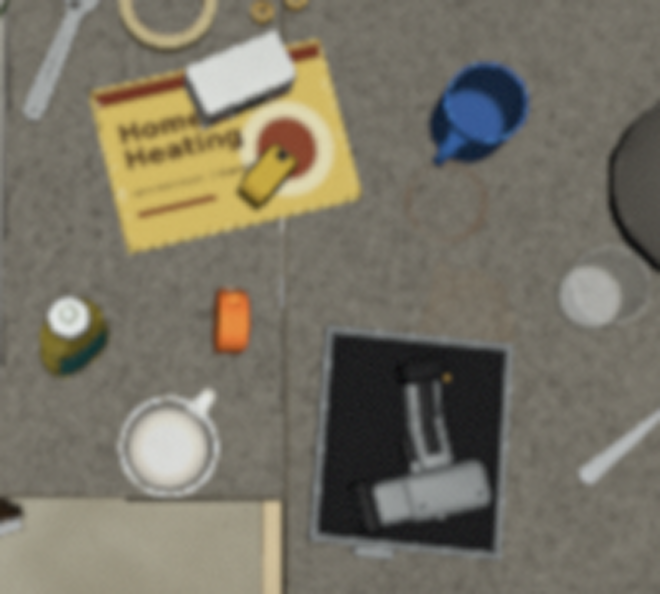

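The crop confirms the yellow/black tape measure at crop (267,175), standing in front of the box. The scanner lies in the tray with its nose to the left. I'm moving above the tape measure.

>>> {"op": "step_arm", "data": {"increments": [[[3.4,-3.5,0.5],[0,0,-1.2]],[[3.4,-3.5,0.5],[0,0,-1.2]],[[3.4,-3.5,0.5],[0,0,-1.2]],[[3.4,-3.5,0.5],[0,0,-1.2]],[[3.4,-3.5,0.5],[0,0,-1.2]],[[3.4,-3.5,0.5],[0,0,-1.2]],[[3.4,-3.5,0.5],[0,0,-1.2]],[[3.4,-3.5,0.5],[0,0,-1.2]],[[3.4,-3.5,0.5],[0,0,-1.2]],[[3.4,-3.5,0.5],[0,0,-1.2]]], "fingers": 0.7, "grip_force": 25}}

```text
clock: 1.15
tool_pos: [0.6217, 0.2067, 0.2887]
eef_rot: [0.332, 0.943, -0.0, -0.0]
contact_force: [0.7, 0.7, -0.0]
opening: 0.696
finger_force: 0.0
```

>>> {"op": "step_arm", "data": {"increments": [[[0.3,-4,-0.4],[0,0,0]],[[0.3,-4,-0.4],[0,0,0]],[[0.3,-4,-0.4],[0,0,0]],[[0.3,-4,-0.4],[0,0,0]],[[0.3,-4,-0.4],[0,0,0]],[[0.3,-4,-0.4],[0,0,0]],[[0.3,-4,-0.4],[0,0,0]],[[0.3,-4,-0.4],[0,0,0]],[[0.3,-4,-0.4],[0,0,0]],[[0,0,0],[0,0,0]]]}}

```text
clock: 2.15
tool_pos: [0.6461, -0.161, 0.2514]
eef_rot: [0.336, 0.942, -0.003, -0.0]
contact_force: [-0.1, -0.2, 0.1]
opening: 0.699
finger_force: 0.0
```

```bash
cat >> h.py <<'E'
def tool():
    from scipy.spatial.transform import Rotation as Ro
    s=r.get_state(); M=Ro.from_quat(s['eef_rot']).as_matrix()
    print('t',round(s['clock'],2),'tcp',np.round(s['tool_pos'],4),'closing',round(np.degrees(np.arctan2(M[1,1],M[0,1])),1),'tilt',np.round(M[:2,2],3),'open',round(s['opening'],3),'F',np.round(s['contact_force'],1),'ff',s['finger_force'],'q',np.round(s['q'],2)); return s
E
python3 - <<'E'
from h import *
tool(); snap('wrist','w1')
p,W=cloud('w1'); z=W[...,2]
def rep(n,m):
    q=W[m]; rc=cv2.minAreaRect((q[:,:2]*1000).astype(np.float32)); print(n,len(q),rc,np.round(np.percentile(q[:,2],[5,95]),3))
m=(z>.055)&(z<.1)
n,l,st,ce=cv2.connectedComponentsWithStats(m.astype(np.uint8))
for i in range(1,n):
    if st[i,4]>150: print(st[i],ce[i].round()); rep(i,l==i)
E
```

```text
t 2.15 tcp [ 0.6461 -0.161   0.2514] closing 50.7 tilt [-0.003 -0.006] open 0.699 F [-0.1 -0.2  0.1] ff 0.0 q [ 0.27  0.73 -0.19  1.41  0.16  1.01  0.93]
[ 573    0   67   64 2028] [618.  23.]
4 2028 ((718.5726928710938, 155.5813751220703), (91.36292266845703, 28.770666122436523), 15.609238624572754) [0.057 0.082]
[222  64  41  47 969] [243.  87.]
5 969 ((529.9910278320312, -166.04884338378906), (29.53162384033203, 45.76819610595703), 89.19979858398438) [0.055 0.059]
[ 292  184   30   52 1414] [307. 209.]
8 1414 ((671.9962158203125, -199.643310546875), (33.26173782348633, 57.639930725097656), 50.87123107910156) [0.063 0.079]
[ 339  212   84   76 2328] [372. 254.]
9 2328 ((769.701171875, -172.60125732421875), (52.66914367675781, 99.50919342041016), 22.77323341369629) [0.059 0.084]
[214 322  35  34 765] [233. 337.]
11 765 ((746.1005859375, -377.7948303222656), (13.529967308044434, 57.69395446777344), 81.8416519165039) [0.058 0.093]
```

View pics/w1.png

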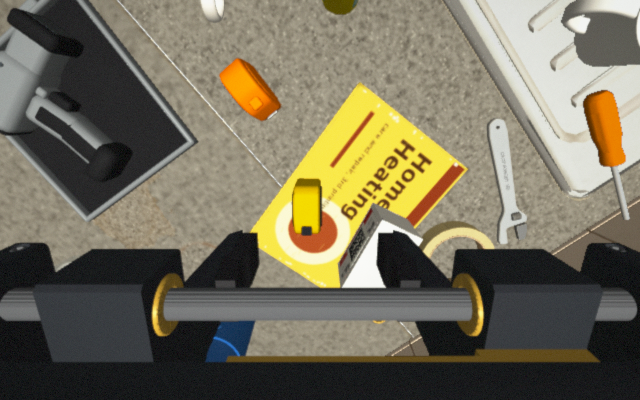

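The wrist view shows the tape measure at (307,209), with the code-bearing box at (375,245) behind it. The fingers are already aligned with the tape measure, so I'm descending and gripping.

>>> {"op": "step_arm", "data": {"increments": [[[0.7,-1.0,-2],[0,0,0]],[[0.7,-1.0,-3],[0,0,0]],[[0.7,-1.0,-3],[0,0,0]],[[0.5,-0.9,-3],[0,0,0]],[[0,0,-3],[0,0,0]],[[0,0,-2.5],[0,0,0]],[[0,0,-2],[0,0,0]],[[0,0,-1.5],[0,0,0]],[[0,0,-1.5],[0,0,0]],[[0,0,0],[0,0,0]]]}}

```text
clock: 3.2
tool_pos: [0.6724, -0.1895, 0.0357]
eef_rot: [0.331, 0.944, 0.0, -0.002]
contact_force: [0.3, -0.4, 0.4]
opening: 0.703
finger_force: 0.0
```

>>> {"op": "step_arm", "data": {"increments": [[[0,0,0],[0,0,0]],[[0,0,0],[0,0,0]],[[0,0,0],[0,0,0]],[[0,0,0],[0,0,0]],[[0,0,0],[0,0,0]],[[0,0,0],[0,0,0]],[[0,0,0.3],[0,0,0]],[[0,0,0.5],[0,0,0]],[[0,0,1],[0,0,0]],[[0,0,1],[0,0,0]]], "fingers": 0.2}}

```text
clock: 4.2
tool_pos: [0.6739, -0.1898, 0.0663]
eef_rot: [0.331, 0.944, 0.0, -0.0]
contact_force: [-0.4, -0.0, -1.9]
opening: 0.338
finger_force: 25.0
```

>>> {"op": "step_arm", "data": {"increments": [[[0,0,4],[0,0,0]],[[0,0,4],[0,0,0]],[[0,0,3],[0,0,0]],[[0,3,2],[0,0,4.5]],[[0,4.5,0],[0,0,5.5]],[[0,4.5,0],[0,0,5.5]],[[0,4.5,0],[0,0,5.5]],[[0,4.5,0],[0,0,5.5]],[[0,4.5,0],[0,0,5.5]],[[-2,4,0],[0,0,5.5]]]}}

```text
clock: 5.2
tool_pos: [0.6553, 0.1077, 0.1968]
eef_rot: [0.008, 1.0, 0.001, 0.002]
contact_force: [0.3, 0.4, -1.4]
opening: 0.341
finger_force: 25.0
```

>>> {"op": "step_arm", "data": {"increments": [[[-2,2,-3],[0,0,1.2]],[[-2,1,-3],[0,0,0]],[[-1,0,-3],[0,0,0]],[[0,0,-3],[0,0,0]],[[0,0,-2],[0,0,0]],[[0,0,0],[0,0,0]],[[0,0,0],[0,0,0]],[[0,0,0],[0,0,0]],[[0,0,0],[0,0,0]],[[0,0,0],[0,0,0]]]}}

```text
clock: 6.2
tool_pos: [0.6044, 0.1346, 0.0569]
eef_rot: [-0.0, 1.0, 0.0, 0.001]
contact_force: [-0.9, 0.6, -1.9]
opening: 0.338
finger_force: 25.0
```

```bash
python3 - <<'E'
from h import *
tool(); snap('wrist','w2'); snap('top','top2')
p,W=cloud('top2')
v,u=np.mgrid[0:400,0:640]; z=W[...,2]
m=(W[...,0]>.5)&(W[...,0]<.7)&(W[...,1]>.08)&(W[...,1]<.4)&(z<.1)
print(np.round(np.nanpercentile(z[m],[5,50,95]),4))
# scanner, tray
a=cv2.imread('pics/top2.png'); cv2.imwrite('pics/c2.png',np.hstack([cv2.resize(a[200:300,365:445],None,fx=4,fy=4,interpolation=cv2.INTER_CUBIC),cv2.resize(a[120:220,215:295],None,fx=4,fy=4,interpolation=cv2.INTER_CUBIC)]))
E
```

```text
t 6.2 tcp [0.6044 0.1346 0.0569] closing 90.0 tilt [0.002 0.001] open 0.338 F [-0.9  0.6 -1.9] ff 24.992639617994428 q [-0.15  0.93 -0.25  1.7   0.4   0.55  0.92]
[-0.0082 -0.0019  0.0492]
```

View pics/c2.png

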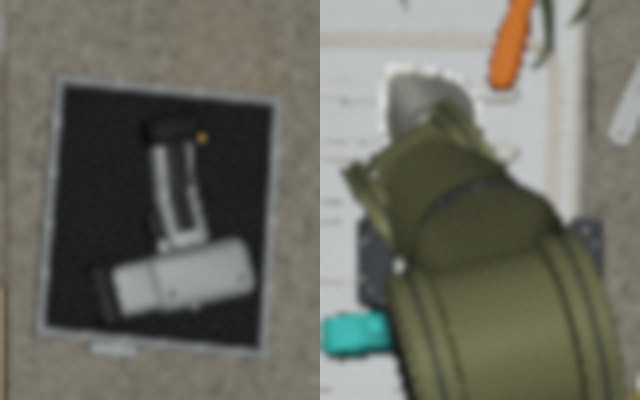

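>>> {"op": "step_arm", "data": {"increments": [[[0,0,-1.5],[0,0,0]],[[0,0,-1.2],[0,0,0]],[[0,0,-0.8],[0,0,0]],[[0,0,-0.4],[0,0,0]],[[0,0,-0.2],[0,0,0]],[[0,0,-0.1],[0,0,0]],[[0,0,-0.1],[0,0,0]],[[0,0,0],[0,0,0]],[[0,0,0],[0,0,0]],[[0,0,0],[0,0,0]]]}}

```text
clock: 7.3
tool_pos: [0.6025, 0.1337, 0.0162]
eef_rot: [0.0, 1.0, -0.001, -0.001]
contact_force: [-11.0, -3.5, 33.2]
opening: 0.333
finger_force: 25.0
```

>>> {"op": "step_arm", "data": {"increments": [[[0,0,0.1],[0,0,0]],[[0,0,0.1],[0,0,0]],[[0,0,0],[0,0,0]],[[0,0,0],[0,0,0]],[[0,0,0],[0,0,0]],[[0,0,0],[0,0,0]],[[0,0,0],[0,0,0]],[[0,0,0],[0,0,0]],[[0,0,0],[0,0,0]],[[0,0,0],[0,0,0]]]}}

```text
clock: 8.3
tool_pos: [0.6025, 0.1338, 0.0163]
eef_rot: [0.0, 1.0, -0.001, -0.001]
contact_force: [-6.4, -2.7, 17.9]
opening: 0.336
finger_force: 25.0
```

>>> {"op": "step_arm", "data": {"increments": [[[0,0,0.1],[0,0,0]],[[0,0,0.1],[0,0,0]],[[0,0,0],[0,0,0]],[[0,0,0],[0,0,0]],[[0,0,0],[0,0,0]],[[0,0,0],[0,0,0]],[[0,0,0],[0,0,0]],[[0,0,0],[0,0,0]],[[0,0,0],[0,0,0]],[[0,0,0],[0,0,0]]]}}

```text
clock: 9.3
tool_pos: [0.6036, 0.1344, 0.0167]
eef_rot: [-0.0, 1.0, 0.0, -0.0]
contact_force: [-0.2, -0.8, -1.7]
opening: 0.342
finger_force: 24.9
```

>>> {"op": "step_arm", "data": {"increments": [[[0,0,0],[0,0,0]],[[0,0,0],[0,0,0]],[[0,0,0],[0,0,0]],[[0,0,0],[0,0,0]],[[0,0,0],[0,0,0]],[[0,0,1],[0,0,0]],[[0,0,3],[0,0,0]],[[0,0,4],[0,0,0]],[[0,0,5],[0,0,0]],[[0,0,5],[0,0,0]]], "fingers": 0.65}}

```text
clock: 10.3
tool_pos: [0.6032, 0.1343, 0.1991]
eef_rot: [-0.0, 1.0, 0.0, -0.0]
contact_force: [0.6, -0.6, 0.3]
opening: 0.656
finger_force: 0.0
```

```bash
python3 - <<'E'
from h import *
tool(); snap('wrist','w3')
p,W=cloud('w3'); z=W[...,2]
m=(W[...,0]>.5)&(W[...,0]<.68)&(W[...,1]>.08)&(W[...,1]<.19)&(z<.1)&(z>.02)
q=W[m]; print(len(q),cv2.minAreaRect((q[:,:2]*1000).astype(np.float32)),np.round(np.percentile(q[:,2],[2,50,98]),4))
t=q[q[:,2]>.04]
c=np.linalg.lstsq(np.c_[t[:,:2],np.ones(len(t))],t[:,2],rcond=None)[0]; print(len(t),c)
v,u=np.where(m); print(u.min(),u.max(),v.min(),v.max())
# scanner from top2 : gray/silver and black parts above z>.03 inside the tray
p,W=cloud('top2'); z=W[...,2]; g=p.astype(int).mean(-1)
v,u=np.mgrid[0:400,0:640]; reg=(u>375)&(u<437)&(v>220)&(v<290)
m=reg&(z>.03)&(z<.07)&(W[...,0]<.395)&(W[...,0]>.31)
n,l,st,ce=cv2.connectedComponentsWithStats(m.astype(np.uint8)); i=1+st[1:,4].argmax(); q=W[l==i]
print('head',len(q),cv2.minAreaRect((q[:,:2]*1000).astype(np.float32)))
reg=(u>365)&(u<445)&(v>210)&(v<295)
rim=reg&(g>100)&(z>.008)&(z<.024)
q=W[rim]; print('rim',len(q),cv2.minAreaRect((q[:,:2]*1000).astype(np.float32)))
E
```

```text
t 10.3 tcp [0.6032 0.1343 0.1991] closing 90.0 tilt [-0.  0.] open 0.656 F [ 0.6 -0.6  0.3] ff 0.0 q [-0.1   0.74 -0.34  1.62  0.31  0.83  1.  ]
2039 ((629.181884765625, 133.61090087890625), (33.663002014160156, 101.57820129394531), 89.7153549194336) [0.0323 0.0544 0.0672]
1937 [0.0817     0.01267808 0.00191917]
300 334 152 262
head 652 ((365.0018615722656, -351.86962890625), (63.39164733886719, 135.66944885253906), 13.704739570617676)
rim 520 ((416.2897033691406, -353.5992431640625), (273.2362060546875, 251.95352172851562), 0.7146323919296265)
```

View pics/w3.png

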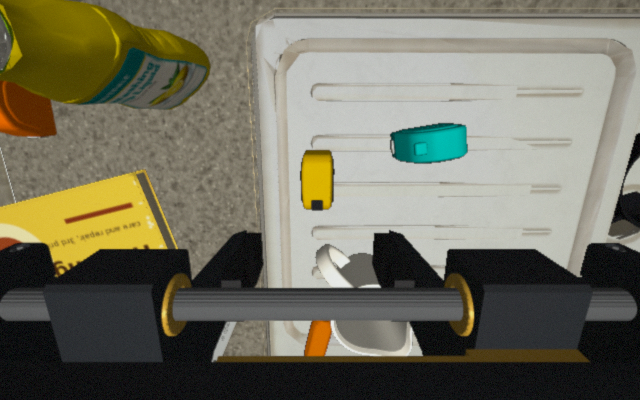

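The tape measure stands upright on the drainer at (317,180), touching nothing else. Next I'm moving above the scanner.

>>> {"op": "step_arm", "data": {"increments": [[[0,0,5],[0,0,0]],[[1,-2,3],[0,0,0]],[[0,-4.5,0],[0,0,1.4]],[[0,-4.5,0],[0,0,1.4]],[[0,-4.5,0],[0,0,1.4]],[[0,-4.5,0],[0,0,1.4]],[[0,-4.5,0],[0,0,1.4]],[[0,-4.5,0],[0,0,1.4]],[[0,-4.5,0],[0,0,1.4]],[[0,-4.5,0],[0,0,1.4]]], "fingers": 0.85}}

```text
clock: 11.35
tool_pos: [0.6132, -0.2474, 0.2773]
eef_rot: [-0.098, 0.995, -0.0, 0.0]
contact_force: [0.5, 0.0, 0.1]
opening: 0.851
finger_force: 0.0
```

>>> {"op": "step_arm", "data": {"increments": [[[-4,-2,-1],[0,0,0.5]],[[-4,-2,-1],[0,0,0.5]],[[-4,-2,-1],[0,0,0.5]],[[-4,-2,-1],[0,0,0.5]],[[-3,-1,-1],[0,0,0.5]],[[0,0,0],[0,0,0]],[[0,0,0],[0,0,0]],[[0,0,0],[0,0,0]],[[0,0,0],[0,0,0]],[[0,0,0],[0,0,0]]]}}

```text
clock: 12.35
tool_pos: [0.425, -0.3349, 0.227]
eef_rot: [-0.12, 0.993, -0.0, 0.001]
contact_force: [0.4, -0.7, 0.1]
opening: 0.848
finger_force: 0.0
```

```bash
python3 - <<'E'
from h import *
tool(); snap('wrist','w4')
p,W=cloud('w4'); z=W[...,2]
m=(z>.03)&(z<.075)
n,l,st,ce=cv2.connectedComponentsWithStats(m.astype(np.uint8))
for i in range(1,n):
    if st[i,4]>500: q=W[l==i]; print(st[i],cv2.minAreaRect((q[:,:2]*1000).astype(np.float32)),np.percentile(q[:,2],[5,95]))
E
```

```text
t 12.35 tcp [ 0.425  -0.3349  0.227 ] closing 103.8 tilt [0.001 0.   ] open 0.848 F [ 0.4 -0.7  0.1] ff 0.0 q [ 0.87  0.62 -0.46  1.83  0.38  0.78  2.02]
[ 251   83  132  143 9203] ((409.443115234375, -340.8164367675781), (153.413330078125, 134.02674865722656), 13.822668075561523) [0.03794281 0.04983805]
[ 465  160  115   87 4445] ((402.4986877441406, -109.212890625), (94.58360290527344, 107.5655288696289), 14.812700271606445) [0.03217028 0.06084693]
[  95  212   70   47 1268] ((541.7276000976562, -516.1954345703125), (70.32367706298828, 29.790504455566406), 52.79547119140625) [0.03264701 0.07285878]
[   0  225   69   33 1061] ((580.404541015625, -644.7200927734375), (81.02032470703125, 12.948684692382812), 80.94029235839844) [0.03131132 0.05800783]
[ 77 230  34  19 509] ((557.0364990234375, -561.2587890625), (9.721074104309082, 43.0038948059082), 86.96105194091797) [0.03228111 0.07229118]
```

View pics/w4.png

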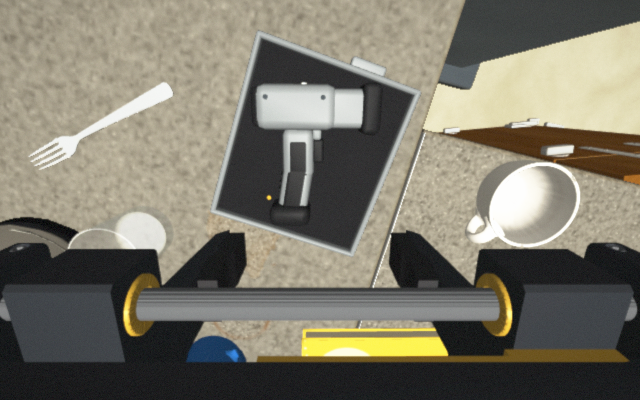

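The wrist view shows the scanner flat in the tray: head at (310,108), nose at (372,108), handle at (297,160), trigger at (318,148). The tray corners are at about (258,33), (418,92), (352,253) and (215,212).

```bash
python3 - <<'E'
from h import *
z=load('w4'); k=z['k']; R=z['R']; C=-R.T@z['t']
def ray(u,v,h):
    d=R.T@np.array([(u-k[1])/k[0],(v-k[2])/k[0],1]); return C+d*(h-C[2])/d[2]
c=np.array([ray(*a,.016) for a in [(258,33),(418,92),(352,253),(215,212)]]); print(c[:,:2].round(3),c.mean(0).round(4))
e=c[1]-c[0]; print(np.degrees(np.arctan2(e[1],e[0])), np.linalg.norm(e),np.linalg.norm(c[2]-c[1]))
for n,u,v,h in [('trig',318,148,.028),('handleback',283,152,.03),('head low edge',298,131,.045)]: print(n,ray(u,v,h).round(4))
a=np.radians(103.8); M=np.array([[np.cos(a),-np.sin(a)],[np.sin(a),np.cos(a)]])
g=np.array([.4064,-.3560])
p,W=cloud('w4'); l=((W[...,:2]-g)@M)*1000+[3,-44]   # scanner-frame mm under the estimate
ok=(W[...,2]>.03)&(W[...,2]<.06)
for lo,hi in [(-20,20),(-35,-30),(-45,-42),(-60,-57),(-127,-108)]:
    s=ok&(l[...,1]>lo)&(l[...,1]<hi)&(abs(l[...,0])<100); print(lo,hi,np.percentile(l[s][:,0],[1,99]).round(1))
s=ok&(l[...,0]>-40)&(l[...,0]<-25)&(abs(l[...,1])<60); print('head y',np.percentile(l[s][:,1],[1,99]).round(1))
b=ok&(abs(l[...,0]+10)<15)&(l[...,1]<-90)&(l[...,1]>-140); print('butt y',np.percentile(l[b][:,1],[1,99]).round(1))
E
```

```text
[[ 0.301 -0.43 ]
 [ 0.316 -0.248]
 [ 0.522 -0.266]
 [ 0.508 -0.444]] [ 0.4117 -0.347   0.016 ]
85.06068397168349 0.18221837099410956 0.2059251732770174
trig [ 0.4006 -0.3406  0.028 ]
handleback [ 0.4139 -0.3774  0.03  ]
head low edge [ 0.3862 -0.3656  0.045 ]
-20 20 [-47.6  81.8]
-35 -30 [-18.5  23.9]
-45 -42 [-18.6  24.9]
-60 -57 [-19.5  14. ]
-127 -108 [-35.    9.2]
head y [-20.3  25.5]
butt y [-126.6  -90.3]
```

>>> {"op": "step_arm", "data": {"increments": [[[-0.6,-0.7,-2],[0,0,0]],[[-0.7,-0.7,-3],[0,0,0]],[[-0.6,-0.7,-3],[0,0,0]],[[0,0,-3],[0,0,0]],[[0,0,-3],[0,0,0]],[[0,0,-3],[0,0,0]],[[0,0,-2],[0,0,0]],[[0,0,-1],[0,0,0]],[[0,0,0],[0,0,0]],[[0,0,0],[0,0,0]]]}}

```text
clock: 13.4
tool_pos: [0.4053, -0.3567, 0.0273]
eef_rot: [-0.119, 0.993, -0.0, 0.0]
contact_force: [-0.1, -1.0, 0.4]
opening: 0.851
finger_force: 0.0
```

>>> {"op": "step_arm", "data": {"increments": [[[0.1,0,-0.5],[0,0,0]],[[0,0,-0.5],[0,0,0]],[[0,0,-0.4],[0,0,0]],[[0,0,-0.2],[0,0,0]],[[0,0,0],[0,0,0]],[[0,0,0],[0,0,0]],[[0,0,0],[0,0,0]],[[0,0,0],[0,0,0]],[[0,0,0],[0,0,0]],[[0,0,0],[0,0,0]]]}}

```text
clock: 14.4
tool_pos: [0.4057, -0.3566, 0.0108]
eef_rot: [-0.119, 0.993, 0.0, 0.0]
contact_force: [0.1, 0.4, 0.1]
opening: 0.848
finger_force: 0.0
```

>>> {"op": "step_arm", "data": {"increments": [[[0,0,0],[0,0,0]],[[0,0,0],[0,0,0]],[[0,0,0],[0,0,0]],[[0,0,0],[0,0,0]],[[0,0,0],[0,0,0]],[[0,0,0],[0,0,0]],[[0,0,0],[0,0,0]],[[0,0,0],[0,0,0]],[[0,0,0],[0,0,0]],[[0,0,0],[0,0,0]]], "fingers": 0.2, "grip_force": 40}}

```text
clock: 15.4
tool_pos: [0.4059, -0.3567, 0.0108]
eef_rot: [-0.119, 0.993, -0.0, 0.0]
contact_force: [1.0, -1.4, -1.1]
opening: 0.417
finger_force: 40.0
```

>>> {"op": "step_arm", "data": {"increments": [[[0,0,0.3],[0,0,0]],[[0,0,0.5],[0,0,0]],[[0,0,1],[0,0,0]],[[0,0,2],[0,0,0]],[[0,0,2],[0,0,0]],[[0,0,2],[0,0,0]],[[0,0,2],[0,0,0]],[[0,0,1.2],[0,0,0]],[[0,0,0],[0,0,0]],[[0,0,0],[0,0,0]]]}}

```text
clock: 16.4
tool_pos: [0.4052, -0.3565, 0.1206]
eef_rot: [-0.119, 0.993, 0.0, -0.0]
contact_force: [-0.6, -0.8, -2.7]
opening: 0.416
finger_force: 40.0
```

>>> {"op": "step_arm", "data": {"increments": [[[1.7,0.5,0],[0,0,-8]],[[1.7,0.5,0],[0,0,-8]],[[1.7,0.5,0],[0,0,-8]],[[1.7,0.5,0],[0,0,-8]],[[1.7,0.5,0],[0,0,-8]],[[1.7,0.5,0],[0,0,-8]],[[1.7,0.5,0],[0,0,-8]],[[1.7,0.5,0],[0,0,-8]],[[1.7,0.5,0],[0,0,-8]],[[1.7,0.5,0],[0,0,-8]]]}}

```text
clock: 17.4
tool_pos: [0.5754, -0.3056, 0.119]
eef_rot: [0.549, 0.836, -0.0, -0.002]
contact_force: [0.0, -0.4, -3.5]
opening: 0.418
finger_force: 40.0
```

```bash
python3 - <<'E'
from h import *
s=tool(); snap('wrist','w5')
p,W=cloud('w5'); g=s['tool_pos']
a=np.radians(23.8); M=np.array([[np.cos(a),-np.sin(a)],[np.sin(a),np.cos(a)]])
L=W-g; l=(L[...,:2]@M)*1000; z=L[...,2]*1000
ok=(z>15)&(z<60)&(l[...,1]>15)&(l[...,1]<75)&(abs(l[...,0])<110)
q=np.c_[l[ok],z[ok]]; print('head cloud',len(q),np.percentile(q,[1,50,99],axis=0).round(1))
t=q[(q[:,2]>30)&(q[:,0]>-40)&(q[:,0]<55)&(q[:,1]>28)&(q[:,1]<55)]
c=np.linalg.lstsq(np.c_[t[:,:2],np.ones(len(t))],t[:,2],rcond=None)[0]; print(len(t),c)
print('head rect',cv2.minAreaRect(q[:,:2].astype(np.float32)))
m=(W[...,2]>.065)&(W[...,2]<.1)&(W[...,0]>.7)&(W[...,0]<.84)&(W[...,1]<-.1)&(W[...,1]>-.26)
if m.sum()>50: print('box',m.sum(),cv2.minAreaRect((W[m][:,:2]*1000).astype(np.float32)))
E
```

```text
t 17.4 tcp [ 0.5754 -0.3056  0.119 ] closing 23.4 tilt [-0.003  0.001] open 0.418 F [ 0.  -0.4 -3.5] ff 39.96672905981541 q [ 0.41  0.87  0.02  1.58 -0.02  0.7   0.85]
head cloud 43588 [[-45.8  17.   24.1]
 [ 15.9  48.4  36.8]
 [ 81.   69.5  39.5]]
17846 [-4.88024507e-02  3.02287161e-02  3.62731608e+01]
head rect ((17.365890502929688, 42.852386474609375), (132.7920684814453, 55.746334075927734), 0.5345305800437927)
box 997 ((754.4706420898438, -201.05825805664062), (4.4551682472229, 59.44690704345703), 27.70372772216797)
```

View pics/w5.png

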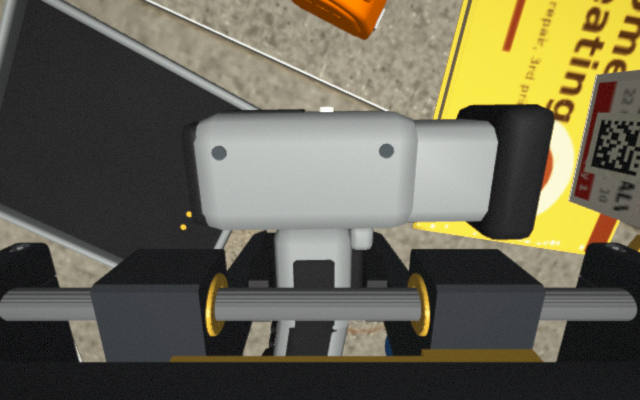

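The wrist view shows the scanner held by the handle with the trigger squeezed between the fingers. Its nose at (520,172) points at the box, whose code is visible at (618,145). Now I'm measuring droop and the code position.

```bash
python3 - <<'E'
from h import *
def fit(f,o,ang):
    p,W=cloud(f); a=np.radians(ang); M=np.array([[np.cos(a),-np.sin(a)],[np.sin(a),np.cos(a)]])
    l=((W[...,:2]-o[:2])@M)*1000; z=(W[...,2]-o[2])*1000
    ok=(abs(l[...,0])<38)&(abs(l[...,1]-42)<14)&(z>28)&(z<50)
    print(f,ok.sum(),np.linalg.lstsq(np.c_[l[ok],np.ones(ok.sum())],z[ok],rcond=None)[0].round(4)); return l,z,W
fit('w4',np.array([.4059,-.3567,.0108]),103.8)
l,z,W=fit('w5',np.array([.5754,-.3056,.119]),23.4)
for uv in [(618,145),(600,145),(630,130),(630,165),(600,120),(590,190)]: print(uv,W[uv[1],uv[0]].round(4))
s=W[100:185,595:637].reshape(-1,3); s=s[(s[:,2]>.035)&(s[:,2]<.075)]
A=np.c_[s[:,1:],np.ones(len(s))]; c=np.linalg.lstsq(A,s[:,0],rcond=None)[0]; print(c, 'face yaw',np.degrees(np.arctan(-c[0])))
E
```

```text
w4 2094 [-2.73000e-02  2.69000e-02  3.67339e+01]
w5 15030 [-2.33000e-02  2.95000e-02  3.66493e+01]
(618, 145) [ 0.7469 -0.182   0.0514]
(600, 145) [ 0.7462 -0.1839  0.0394]
(630, 130) [ 0.7423 -0.1726  0.0573]
(630, 165) [ 0.7508 -0.1929  0.0639]
(600, 120) [ 0.739  -0.1681  0.0347]
(590, 190) [ 0.762  -0.2144  0.0379]
[-0.44608503 -0.00873843  0.66531271] face yaw 24.040934913473755
```

>>> {"op": "step_arm", "data": {"increments": [[[0.1,0,-1],[0,0,0]],[[0.1,0,-2],[0,0,0]],[[0.1,0,-2],[0,0,0]],[[0,0,-1.5],[0,0,0]],[[0,0,-1],[0,0,0]],[[0,0,-0.7],[0,0,0]],[[0,0,0],[0,0,0]],[[0,0,0],[0,0,0]],[[0,0,0],[0,0,0]],[[0,0,0],[0,0,0]]]}}

```text
clock: 18.45
tool_pos: [0.5792, -0.3068, 0.0395]
eef_rot: [0.547, 0.837, 0.0, 0.001]
contact_force: [-1.0, -0.2, -2.8]
opening: 0.425
finger_force: 40.0
```

>>> {"op": "step_arm", "data": {"increments": [[[0,0,0],[0,0,0]],[[0,0,0],[0,0,0]],[[0,0,0],[0,0,0]],[[0,0,0],[0,0,0]],[[0,0,0],[0,0,0]],[[0,0,0],[0,0,0]],[[0,0,0],[0,0,0]],[[0,0,0],[0,0,0]],[[0,0,0],[0,0,0]],[[0,0,0],[0,0,0]]]}}

```text
clock: 19.45
tool_pos: [0.5787, -0.3066, 0.0387]
eef_rot: [0.547, 0.837, 0.0, -0.0]
contact_force: [-0.4, 0.3, -3.2]
opening: 0.42
finger_force: 40.0
```

```bash
python3 - <<'E'
from h import *
s=tool(); snap('wrist','w6'); snap('side','side6')
a=cv2.imread('pics/side6.png')[140:260,220:380]; b=cv2.imread('pics/w6.png')
cv2.imwrite('pics/c6.png',np.vstack([cv2.resize(a,(440,330)),cv2.resize(b,(440,262))]))
p,W=cloud('w6'); m=(W[...,0]>.725)&(W[...,0]<.775)&(abs(W[...,1]+.1825)<.025)&(W[...,2]>.03)&(W[...,2]<.078)
g=p.mean(-1); v,u=np.where(m); print(len(u), u.min(),u.max(),v.min(),v.max(),W[m].mean(0))
E
```

```text
t 19.45 tcp [ 0.5787 -0.3066  0.0387] closing 23.7 tilt [-0.  0.] open 0.42 F [-0.4  0.3 -3.2] ff 39.98759969137609 q [ 0.41  0.99  0.01  1.6  -0.02  0.56  0.85]Traceback (most recent call last):
  File "<stdin>", line 6, in <module>
    return umr_minimum(a, axis, None, out, keepdims, initial, where)
ValueError: zero-size array to reduction operation minimum which has no identity
```

View pics/c6.png

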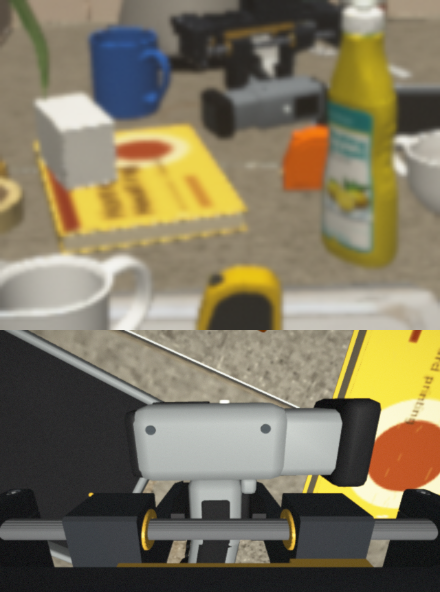

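The side view shows the scanner level, with its nose pointing at the box face and the beam clear. I'm lowering it 3 mm for centring and holding again.

>>> {"op": "step_arm", "data": {"increments": [[[0,0,-0.15],[0,0,0]],[[0,0,-0.15],[0,0,0]],[[0,0,0],[0,0,0]],[[0,0,0],[0,0,0]],[[0,0,0],[0,0,0]],[[0,0,0],[0,0,0]],[[0,0,0],[0,0,0]],[[0,0,0],[0,0,0]],[[0,0,0],[0,0,0]],[[0,0,0],[0,0,0]]]}}

```text
clock: 20.55
tool_pos: [0.5787, -0.3066, 0.0357]
eef_rot: [0.547, 0.837, 0.0, 0.0]
contact_force: [0.6, 0.3, -3.7]
opening: 0.414
finger_force: 40.0
```

>>> {"op": "step_arm", "data": {"increments": [[[0,0,0],[0,0,0]],[[0,0,0],[0,0,0]],[[0,0,0],[0,0,0]],[[0,0,0],[0,0,0]],[[0,0,0],[0,0,0]],[[0,0,0],[0,0,0]],[[0,0,0],[0,0,0]],[[0,0,0],[0,0,0]],[[0,0,0],[0,0,0]],[[0,0,0],[0,0,0]]]}}

```text
clock: 21.55
tool_pos: [0.5787, -0.3065, 0.0357]
eef_rot: [0.547, 0.837, 0.0, -0.0]
contact_force: [-0.4, -0.5, -3.6]
opening: 0.419
finger_force: 40.0
```

```bash
python3 - <<'E'
from h import *
s=tool(); snap('side','side7'); p,W=cloud('side7')
# scanner side/top points in side view: slope of head along the beam
g=s['tool_pos']; a=np.radians(23.7); M=np.array([[np.cos(a),-np.sin(a)],[np.sin(a),np.cos(a)]])
l=((W[...,:2]-g[:2])@M)*1000; z=W[...,2]*1000
ok=(l[...,0]>-60)&(l[...,0]<95)&(l[...,1]>10)&(l[...,1]<80)&(z>24)&(z<95)
for x0 in (-40,-20,0,20,60,75):
    b=ok&(abs(l[...,0]-x0)<6); print(x0,b.sum(),np.percentile(z[b],[3,97]).round(1),np.percentile(l[b][:,1],[3,97]).round(1))
b=(W[...,0]>.71)&(W[...,0]<.85)&(W[...,1]>-.26)&(W[...,1]<-.1)&(W[...,2]>.075)&(W[...,2]<.1)
print('box',b.sum(),cv2.minAreaRect((W[b][:,:2]*1000).astype(np.float32)))
E
```

```text
t 21.55 tcp [ 0.5787 -0.3065  0.0357] closing 23.7 tilt [0. 0.] open 0.419 F [-0.4 -0.5 -3.6] ff 39.98785933479667 q [ 0.41  0.99  0.01  1.6  -0.02  0.55  0.85]
-40 47 [36.4 83. ] [24.5 72.1]
-20 73 [36.1 79.7] [11.8 74.1]
0 67 [37.3 74.9] [13.7 74.3]
20 65 [37.1 75.7] [10.8 74.1]
60 47 [36.5 70.8] [41.9 71.1]
75 77 [35.7 74.8] [31.8 77.5]
box 306 ((769.4603271484375, -167.4569091796875), (52.68327331542969, 104.64867401123047), 23.26970863342285)
```

>>> {"op": "step_arm", "data": {"increments": [[[0,0,1],[0,0,0]],[[0,0,2.5],[0,0,0]],[[0,0,3],[0,0,0]],[[0,0,2],[0,0,0]],[[-2.1,-0.7,0],[0,0,8]],[[-2.1,-0.7,0],[0,0,8]],[[-2.1,-0.7,0],[0,0,8]],[[-2.1,-0.7,0],[0,0,8]],[[-2.1,-0.7,0],[0,0,8]],[[-2.1,-0.7,0],[0,0,8]]]}}

```text
clock: 22.6
tool_pos: [0.4519, -0.3493, 0.1217]
eef_rot: [0.156, 0.988, -0.001, 0.0]
contact_force: [-0.1, -0.4, -3.2]
opening: 0.419
finger_force: 40.0
```

>>> {"op": "step_arm", "data": {"increments": [[[-2.1,-0.7,0],[0,0,8]],[[-2.3,-0.9,0],[0,0,8]],[[0,0,0],[0,0,8]],[[0,0,0],[0,0,8]],[[0,0,-3],[0,0,0]],[[0,0,-3],[0,0,0]],[[0,0,-2],[0,0,0]],[[0,0,-1],[0,0,0]],[[0,0,0],[0,0,0]],[[0,0,0],[0,0,0]]]}}

```text
clock: 23.6
tool_pos: [0.4093, -0.3651, 0.0316]
eef_rot: [-0.119, 0.993, -0.001, 0.0]
contact_force: [-0.0, -0.4, -2.2]
opening: 0.42
finger_force: 40.0
```

>>> {"op": "step_arm", "data": {"increments": [[[0,0,-0.8],[0,0,0]],[[0,0,-0.5],[0,0,0]],[[0,0,-0.3],[0,0,0]],[[0,0,-0.2],[0,0,0]],[[0,0,-0.1],[0,0,0]],[[0,0,-0.1],[0,0,0]],[[0,0,-0.05],[0,0,0]],[[0,0,0],[0,0,0]],[[0,0,0],[0,0,0]],[[0,0,0],[0,0,0]]]}}

```text
clock: 24.6
tool_pos: [0.4087, -0.3646, 0.0107]
eef_rot: [-0.119, 0.993, -0.0, 0.0]
contact_force: [-0.9, 1.7, 5.7]
opening: 0.419
finger_force: 40.0
```

Contact force is light (5.7 N), so I'm easing the grip and then opening.

>>> {"op": "step_arm", "data": {"increments": [[[0,0,0],[0,0,0]],[[0,0,0],[0,0,0]],[[0,0,0],[0,0,0]],[[0,0,0],[0,0,0]],[[0,0,0],[0,0,0]],[[0,0,0],[0,0,0]],[[0,0,0],[0,0,0]],[[0,0,0],[0,0,0]],[[0,0,0],[0,0,0]],[[0,0,0],[0,0,0]]], "fingers": 0.85, "grip_force": 10}}

```text
clock: 25.6
tool_pos: [0.4087, -0.3645, 0.0102]
eef_rot: [-0.119, 0.993, 0.0, -0.0]
contact_force: [-0.3, 0.3, -0.1]
opening: 0.849
finger_force: 0.0
```

>>> {"op": "step_arm", "data": {"increments": [[[0,0,1],[0,0,0]],[[0,0,2],[0,0,0]],[[0,0,3],[0,0,0]],[[0,0,4],[0,0,0]],[[0,0,4],[0,0,0]],[[0,0,4],[0,0,0]],[[0,0,4],[0,0,0]],[[0,0,0],[0,0,0]],[[0,0,0],[0,0,0]],[[0,0,0],[0,0,0]]]}}

```text
clock: 26.6
tool_pos: [0.4077, -0.3642, 0.2295]
eef_rot: [-0.119, 0.993, 0.001, -0.001]
contact_force: [0.3, -0.7, 0.2]
opening: 0.851
finger_force: 0.0
```

```bash
python3 - <<'E'
from h import *
tool(); snap('wrist','w8'); snap('side','side8')
p,W=cloud('w8'); z=W[...,2]
m=(z>.03)&(z<.075)
n,l,st,ce=cv2.connectedComponentsWithStats(m.astype(np.uint8))
for i in range(1,n):
    q=W[l==i]
    if st[i,4]>500 and .3<q[:,0].mean()<.5 and q[:,1].mean()<-.2: print(st[i],cv2.minAreaRect((q[:,:2]*1000).astype(np.float32)),np.percentile(q[:,2],[5,95]))
p,W=cloud('side8')
b=(W[...,0]>.5)&(W[...,0]<.68)&(W[...,1]>.09)&(W[...,1]<.17)&(W[...,2]>.02)&(W[...,2]<.1)
print('tape',b.sum(),W[b].mean(0).round(3),np.percentile(W[b][:,2],98))
a=cv2.imread('pics/w8.png'); s=cv2.imread('pics/side8.png')
cv2.imwrite('pics/c8.png',cv2.resize(np.vstack([a[:260],s[130:370]]),None,fx=.95,fy=.95))
E
```

```text
t 26.6 tcp [ 0.4077 -0.3642  0.2295] closing 103.7 tilt [-0.002  0.001] open 0.851 F [ 0.3 -0.7  0.2] ff 0.0 q [ 0.94  0.63 -0.49  1.8   0.39  0.81  2.07]
[ 268  108  128  138 8549] ((412.22247314453125, -347.762939453125), (153.82362365722656, 134.18826293945312), 13.81595516204834) [0.03747519 0.04982269]
tape 667 [0.613 0.147 0.042] 0.06136310023879428
```

View pics/c8.png

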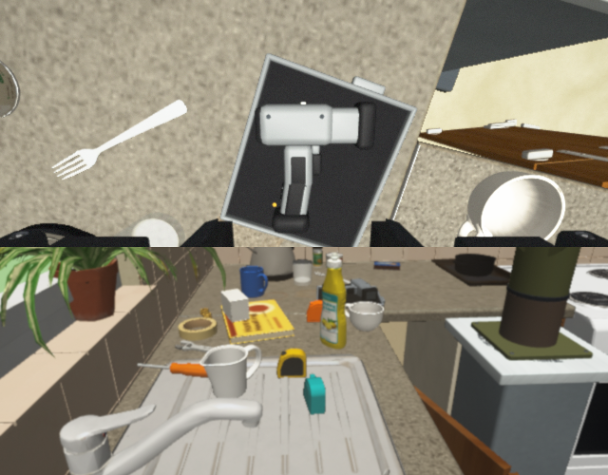

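The scanner lies flat and centred in the tray at (315,150), trigger out. The tape measure stands upright on the drainer at (290,362), and everything else is in place. I'm handing the job in.

```bash
python3 -c "
from plant import r
print(r.finish_job())"
```

```text
the job is handed in; nothing more can be done
None
```

The job is handed in: I held the scanner still on the code for over 2 s with the trigger squeezed (no read signal to confirm it), then laid it flat in its tray; the tape measure stands upright on the drainer.

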